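# Gauge the depth of a blind bore

## Robot

A 7-joint arm with a two-finger parallel gripper is mounted at the origin on a cart in front of the work surface, level with it; the furniture and walls round the work are solid. World frame = base frame: x ahead of the robot, y to its left, z up, the work surface at z = 0. Lengths are in m, angles in rad, forces in N, time in s.
With the tool pointing down it reaches from about 0.425 to 0.875 m from the base axis. Payload 9.9 kg.
Tool frame: the origin (TCP) lies on the centre line of the jaws, within the pads' length; the fingertips stand 22 mm ahead of it and the grasp point (between the pads) lies 3 mm ahead of it; z points along the fingers, y is the line along which they close (so a half turn about z gives the same grasp; the last joint's range is limited). The gripper opens to 85 mm and grips with 20 to 120 N. Pads are 22 mm wide; open, the fingers measure 114 mm over their backs; the gripper's body (76 mm by 85 mm) begins 54 mm behind the grasp point. The pads swing forward as they close: fully open they stand 13 mm farther back than shut.
Start: joints at [-1.289, 0.576, 0.025, 1.437, -0.015, 1.129, -0.057], TCP at [0.241, 0.63, 0.253] pointing down, gripper open.
Joint ranges: [-2.76, 2.76], [-0.34, 2.15], [-1.52, 1.57], [0.19, 2.46], [-1.09, 4.23], [0.17, 1.99], [-2.82, 2.82]. Speed limits (rad/s): [2.22, 2.22, 3.01, 3.01, 3.14, 3.14, 3.14].

## Interface

Orientations are given as a unit quaternion [x, y, z, w].
In Python, from bench import env gives the robot as it stands.
- The arm moves only by the tool jog_arm, never from a script. Its argument "targets" is a list of rows, each a list of 2 entries, a list of its own where there are three numbers: the shift along the tool's x, y, z in cm, then the turn about the tool's z in degrees. In form: [[[tx, ty, tz], roll], ...]. A call has 1 to 12 rows; each row shifts and turns the commanded pose from where the row before left it, along the tool's axes as they then stand; what a row does not reach is not made up. A row lasts 1/12 s, in which the tool goes at most 41.7 mm and 7.16 degrees, less where a joint would pass 70% of its speed; a pose out of reach is approached as far as the arm can. A call with a gripper value outside its range is refused whole. "claw" is the opening, from 0 (shut) to 1 (fully open), set as the call begins (left out, the last holds). The fingers move at their own pace and stop on an object; "squeeze" is the grip in N (left out, the last holds). Time passes only in rows, so rows that do not move let the fingers close. It gives the time, the measured TCP pose, the force, the opening and the grip force at its end, in the units of the state.
- env.get_obs(): the state, without advancing time (a new reading comes with each control period).
- env.read_camera(name): name is "scene" or "side" or "wrist"; returns (picture, depth): 480x640x3 uint8, blue, green, red; 480x640 float32, m along the optical axis (not along the pixel's ray), 0 where there is no reading.
- env.get_calibration(name): a dict with "fx", "fy", "cx", "cy" (pixels), "R" (3x3) and "t" (3): a world point X has camera coordinates R X + t. Camera axes: x right, y down, z forward; pixel columns grow to the right and rows downward; lengths in m; the calibration is good to about 2 mm. A picture is of the moment at which its call begins: read the wrist's pose just before it. get_calibration takes no time and is no camera call; for the wrist camera it gives the pose at the moment of the call.
- env.close_job(): hands the job in; it is judged then, once.
Trained networks look in the newest picture that a camera, given by its name, has taken for a name from the list of things; names that differ only in an ending like _2 or _b are one class to them, and where a whole thing is asked for, a point or a joint stands for the part that bears it (a point fixed in the world has none). Each returns a list of dicts, best first, with "score" (0 to 1); they miss things now and then, are a little off and sometimes report something else, mostly with a low value. They report only what shows in the picture. A call takes as long as a camera call. They do not tell look-alikes from the thing itself.
- env.cut_out(camera, target): "pixels" (480x640 bool, what is visible of it) and "point" ([column, row] in pixels, amid what is visible of it).
The state is a dict: "clock": time; "qpos": joint angles; "joint_vel": joint speeds; "tau": joint torques, N m; "position": TCP position; "ee_rot": TCP orientation; "force": force on the tool from outside, world axes, zero at the start; "torque": the same for the moment, N m; "opening": opening from 0.0 (shut) to 1.0 (fully open); "grip_force": force on a finger pad.
Only numpy, scipy, OpenCV 4.12 (cv2) and the standard library are available. Lean on these libraries where they do the work, as an engineer would, in place of code of your own. Each camera call takes 0.05 s, during which the arm holds its last target. There are 200 camera calls.

## Task

Measure the blind hole in the steel die block: take the collared depth gauge by its handle from the stand and feed it straight down into the hole, letting the block's face push the stiff collar up the rod, until you feel the rod touch the bottom. Press only gently once it bottoms out (under 30 N), never touch the collar with the gripper, leave the plain pin in its stand, and let go of the gauge standing fully home with the collar down on the block's face, marking the depth.

Things in the scene. Friction and masses are not known exactly. Their poses are not given: they have to be found in the camera images.
- gauge: depth gauge, loose, 0.08 to 0.16 kg, starts upright in one of the two pockets of the stand: a round steel rod 12 mm in diameter with ring lines and a chamfered foot, 95 mm long, topped by a dark ribbed handle 22 mm in diameter from 95 to 131 mm above the foot (grip it there). A brass collar rides on the rod. Origin at the centre of the foot; z runs up the rod to the handle
- collar (a joint): brass collar, 24 mm in diameter and 10 mm high, stiff sliding fit on the gauge's rod: about 3 N of drag, and it stays where it is pushed. Value in m, 0 to 0.052: its underside is 28 mm + value above the foot of the rod; it grows as the collar goes up towards the handle
- collar_under (a point): centre of the collar's underside, on the axis of the rod
- die_block: fixed steel block 80 x 80 x 75 mm high on a dark foot plate with two ears (112 x 50 x 10 mm). In the middle of its top is one vertical blind hole, 13.6 mm in diameter, chamfered; its depth is unknown and varies from run to run, 34 to 63 mm. Its flat, rigid bottom is called bore_floor in the rules (pose not given; origin at the centre of its top). Origin of the block: centre of the underside, z up
- bore_mouth (a point): centre of the hole's mouth, on the top face of the block, 75 mm above the bench. Entering faster than about 12 mm/s lets the force shoot past 30 N on the rigid bottom before an arm can stop
- stand: fixed aluminium stand 60 x 130 mm, 26 mm high, with two round pockets 14 mm in diameter and 20 mm deep on its long (y) axis, 35 mm either side of the centre. One holds the gauge, the other the plain pin. Origin at the centre of the underside
- plug_pin: plain pin without a collar, loose, upright in the other pocket: same rod (12 mm) and handle (22 mm) but only 106 mm tall. Not needed. Origin at the centre of its foot
Mind the look-alikes: they are no part of the job. What is shaped like the gauge but green is not meant.

How it is judged:
By the outcome, as a careful person would: the job done as asked, in the order asked, and still so for the second after the job is handed in, with the robot touching nothing.
It also fails if it takes over 51 s, if anything falls off the work surface, if the arm or the gripper's body presses on something with over 40 N, if the wrist force passes 120 N, or if a joint passes its speed limit or range.

## Working session

There is one attempt and no reset: what is moved stays moved. The work goes in short steps, Python scripts to look and compute and a tool call to move; the robot and the scene stay as the last step left them, time stands still between calls to the robot, and variables do not carry over. Pictures are saved under pics/ and viewed, at most 10 in all, crops included, and the job is handed in when it is done.

Besides the shell and the picture viewer there is one more tool, called after "Call:" in YAML: its name, and indented under it one key for each argument. jog_arm: Moves the arm, as the interface text tells. Its arguments: {"type":"object","properties":{"targets":{"type":"array"},"claw":{"type":"number"},"squeeze":{"type":"number"}},"required":["targets"]}

```bash
mkdir -p pics; cat > h.py <<'E'
import numpy as np, cv2
from bench import env
def world(cam,u,v,d):
    c=env.get_calibration(cam);u,v,d=map(np.asarray,(u,v,d))
    P=np.stack([(u-c['cx'])/c['fx']*d,(v-c['cy'])/c['fy']*d,d],-1)
    return (P-np.array(c['t']))@np.array(c['R'])
def project(cam,X):
    c=env.get_calibration(cam);p=np.array(c['R'])@np.array(X)+c['t']
    return c['fx']*p[0]/p[2]+c['cx'],c['fy']*p[1]/p[2]+c['cy']
E
python3 - <<'E'
from h import *
ims=[]
for n in ['scene','side']:
    im,d=env.read_camera(n);ims.append(im);np.savez('/tmp/'+n,im=im,d=d)
    cv2.imwrite(f'pics/{n}.png',im)
    for t in ['gauge','die_block','stand','plug_pin']:
        for r in env.cut_out(n,t)[:3]:
            m=r['pixels']&(d>0);v,u=np.nonzero(m)
            if len(u)==0: continue
            W=world(n,u,v,d[v,u]);print(n,t,round(r['score'],2),r['point'],np.percentile(W,2,0).round(3),np.median(W,0).round(3),np.percentile(W,98,0).round(3))
o=env.get_obs();print(o['clock'],o['position'],o['ee_rot'],o['force'])
E
```

```text
scene gauge 0.93 [296.4, 184.2] [ 0.553  0.173 -0.   ] [0.561 0.182 0.078] [0.638 0.274 0.139]
scene gauge 0.66 [263.9, 235.5] [0.416 0.132 0.012] [0.423 0.139 0.088] [0.433 0.15  0.133]
scene die_block 0.89 [387.6, 295.2] [ 0.453 -0.154  0.005] [ 0.482 -0.114  0.074] [ 0.547 -0.067  0.078]
scene stand 0.75 [284.5, 209.8] [0.506 0.151 0.004] [0.542 0.214 0.026] [0.593 0.278 0.03 ]
scene plug_pin 0.49 [268.8, 177.5] [0.53  0.24  0.027] [0.536 0.247 0.089] [0.547 0.258 0.115]
side gauge 0.95 [345.9, 269.4] [0.557 0.179 0.028] [0.568 0.19  0.098] [0.575 0.197 0.137]
side gauge 0.66 [382.8, 232.9] [ 0.299  0.037 -0.001] [0.431 0.148 0.076] [0.438 0.155 0.131]
side die_block 0.91 [265.8, 221.5] [ 0.458 -0.14   0.002] [ 0.529 -0.082  0.05 ] [ 0.558 -0.054  0.076]
side stand 0.64 [366.6, 317.1] [0.51  0.162 0.   ] [0.564 0.229 0.025] [0.599 0.286 0.027]
side plug_pin 0.6 [389.7, 281.1] [0.533 0.244 0.026] [0.545 0.255 0.089] [0.551 0.262 0.112]
0.5 [0.24148073 0.63032202 0.25326016] [ 1.81905373e-01  9.83316040e-01 -3.55778401e-05  8.50842533e-06] [-0.23520059  1.68452094 -0.81817369]
```

View pics/scene.png

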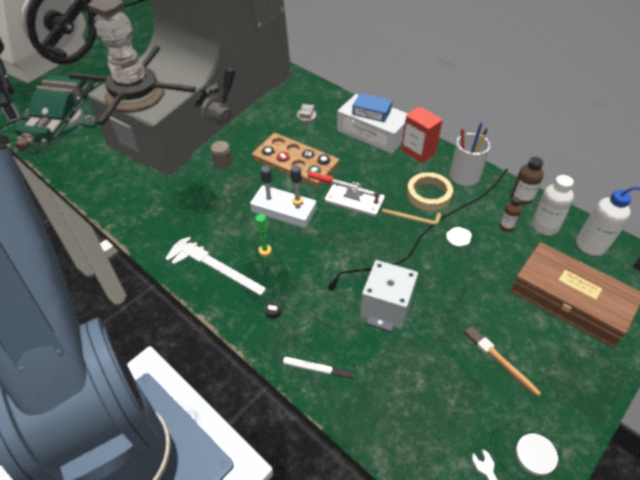

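```bash
python3 - <<'E'
from h import *
z=np.load('/tmp/side.npz');c=z['im'][180:380,220:480];cv2.imwrite('pics/c1.png',cv2.resize(c,None,fx=3,fy=3)[:600,:780])
# block top and hole, gauge axis per camera
for n in ['scene','side']:
    z=np.load(f'/tmp/{n}.npz');im,d=z['im'],z['d']
    v,u=np.nonzero(d>0);W=world(n,u,v,d[v,u])
    k=(abs(W[:,2]-.075)<.006)&(abs(W[:,0]-.505)<.09)&(abs(W[:,1]+.11)<.09)
    print(n,'top',cv2.minAreaRect(W[k,:2].astype(np.float32)*1000),np.median(W[k,2]))
    for nm,cx,cy,lo,hi in [('gauge',.565,.187,.112,.135),('gtop',.565,.187,.137,.2),('rod',.565,.187,.075,.1),('collar',.565,.187,.055,.062),('pin',.54,.252,.075,.1)]:
        k=(abs(W[:,2]-(lo+hi)/2)<(hi-lo)/2)&(np.hypot(W[:,0]-cx,W[:,1]-cy)<.025)
        if k.sum()<5: print(nm,'few');continue
        P=W[k];c=-np.array(env.get_calibration(n)['R']).T@env.get_calibration(n)['t'];
        print(n,nm,k.sum(),P.mean(0).round(4),P.max(0).round(4),(c).round(3))
E
```

```text
scene top ((505.4515380859375, -105.37596130371094), (84.18579864501953, 80.35835266113281), 21.43926239013672) 0.07523810521721394
scene gauge 100 [0.5588 0.1795 0.124 ] [0.5719 0.1925 0.135 ] [ 0.013 -0.394  0.852]
scene gtop 35 [0.5621 0.1841 0.1382] [0.572  0.193  0.1396] [ 0.013 -0.394  0.852]
scene rod 47 [0.5609 0.1824 0.0868] [0.5665 0.1895 0.0993] [ 0.013 -0.394  0.852]
scene collar 14 [0.562  0.1816 0.0584] [0.5669 0.1875 0.0618] [ 0.013 -0.394  0.852]
scene pin 71 [0.5351 0.2451 0.0896] [0.5486 0.2574 0.0998] [ 0.013 -0.394  0.852]
side top ((505.978271484375, -104.7476806640625), (83.844970703125, 83.58531188964844), 22.059782028198242) 0.07437354500256481
side gauge 197 [0.5693 0.191  0.1241] [0.5757 0.1976 0.1348] [1.007 0.59  0.482]
side gtop 10 [0.5666 0.1846 0.1373] [0.5731 0.1907 0.1377] [1.007 0.59  0.482]
side rod 97 [0.5668 0.1884 0.0864] [0.5705 0.1922 0.0983] [1.007 0.59  0.482]
side collar 21 [0.5665 0.1886 0.0579] [0.5696 0.192  0.0609] [1.007 0.59  0.482]
side pin 182 [0.5463 0.2564 0.0894] [0.552  0.2635 0.0999] [1.007 0.59  0.482]
```

The scene view shows these candidates: a dark-handled rod with a brass collar in the stand (296,184), a plain dark pin (267,183), and a green look-alike with a collar (263,235). The block's hole is at about (390,283). I choose the one at (296,184) and will check it in a close crop.

View pics/c1.png

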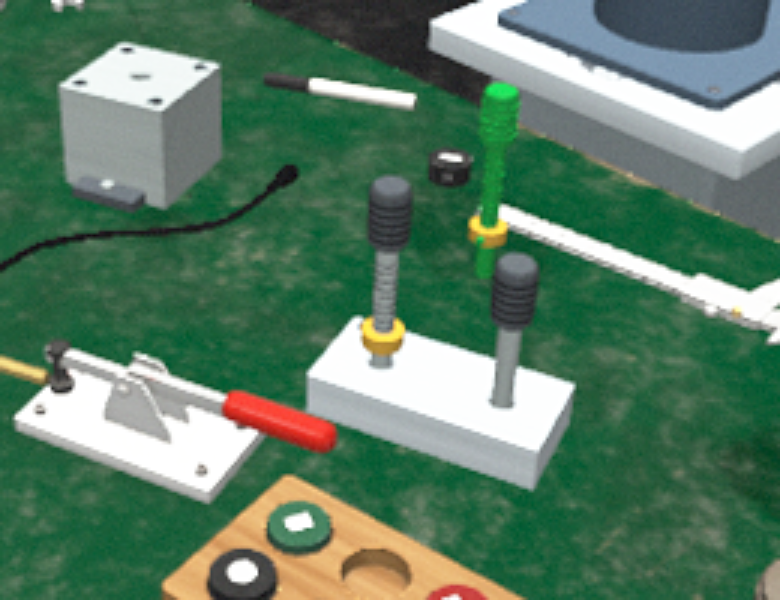

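```bash
python3 - <<'E'
from h import *
from scipy.optimize import least_squares
# fit cylinder axes (vertical) : circle fit in xy with known radius, per camera
for n in ['scene','side']:
    z=np.load(f'/tmp/{n}.npz');im,d=z['im'],z['d']
    v,u=np.nonzero(d>0);W=world(n,u,v,d[v,u])
    for nm,cx,cy,lo,hi,r in [('handle',.565,.187,.106,.133,.011),('rod',.565,.187,.075,.097,.006),('pin',.541,.251,.08,.108,.011)]:
        k=(W[:,2]>lo)&(W[:,2]<hi)&(np.hypot(W[:,0]-cx,W[:,1]-cy)<.025);P=W[k]
        s=least_squares(lambda p:np.hypot(P[:,0]-p[0],P[:,1]-p[1])-r,[cx,cy],loss='soft_l1',f_scale=.001);print(n,nm,s.x.round(4))
o=env.get_obs()
from scipy.spatial.transform import Rotation as R
print(R.from_quat(o['ee_rot']).as_matrix().round(3))
# hole: darkest blob near block centre
for n in ['scene','side']:
    z=np.load(f'/tmp/{n}.npz');im,d=z['im'],z['d'];u,v=map(int,project(n,[.5055,-.105,.075]))
    g=cv2.cvtColor(im,cv2.COLOR_BGR2GRAY).astype(float)[v-7:v+8,u-7:u+8];w=np.clip(np.median(g)-25-g,0,None)
    yy,xx=np.mgrid[v-7:v+8,u-7:u+8];uu,vv=(w*xx).sum()/w.sum(),(w*yy).sum()/w.sum()
    a=world(n,uu,vv,1.);b=world(n,uu,vv,2.);print(n,uu,vv,(a+(b-a)*(.075-a[2])/(b[2]-a[2])).round(4))
E
```

```text
scene handle [0.5643 0.1854]
scene rod [0.5642 0.1859]
scene pin [0.5408 0.2517]
side handle [0.5633 0.1854]
side rod [0.5633 0.1854]
side pin [0.5396 0.2511]
[[-0.934  0.358  0.   ]
 [ 0.358  0.934 -0.   ]
 [-0.    -0.    -1.   ]]
scene 390.13123359580055 282.58792650918633 [ 0.5057 -0.1067  0.075 ]
side 265.36924939467315 203.4358353510896 [ 0.5039 -0.1119  0.075 ]
```

The crop confirms the choice: the gauge has a dark handle at (390,215) and a brass collar at (383,335). The pin at (515,290) has no collar and the look-alike is green. Moving above the gauge now.

Call:
jog_arm:
  targets:
    - [[-2, -1.3, 0], 0]
    - [[-3.5, -2.25, 0], 0]
    - [[-3.5, -2.25, 0], 0]
    - [[-3.5, -2.25, 0], 0]
    - [[-3.5, -2.25, 0], 0]
    - [[-3.5, -2.25, 0], 0]
    - [[-3.5, -2.25, 0], 0]
    - [[-3.5, -2.25, 0], 0]
    - [[-3.5, -2.25, 0], 0]
    - [[-3.5, -2.25, 0], 0]
    - [[-3.5, -2.25, 0], 0]
    - [[-3.5, -2.25, 0], 0]
  claw: 0.6
  squeeze: 60

```text
clock: 1.5
position: [0.5274, 0.2404, 0.2536]
ee_rot: [0.182, 0.983, 0.0, 0.0]
force: [0.3, 2.0, -0.0]
opening: 0.598
grip_force: 0.0
```

Call:
jog_arm:
  targets:
    - [[-3, -2, 0], 0]
    - [[-2.5, -1.9, 1], 0]
    - [[0, 0, 1], 0]
    - [[0, 0, 0], 0]
    - [[0, 0, 0], 0]

```text
clock: 1.92
position: [0.5633, 0.1865, 0.2329]
ee_rot: [0.182, 0.983, -0.0, -0.001]
force: [-0.5, 0.5, 0.6]
opening: 0.6
grip_force: 0.0
```

```bash
cat > w.py <<'E'
from h import *
o=env.get_obs();print(o['clock'],o['position'].round(4),o['opening'],o['force'].round(1))
im,d=env.read_camera('wrist');np.savez('/tmp/w',im=im,d=d)
import sys;cv2.imwrite(sys.argv[1],im)
from scipy.optimize import least_squares
v,u=np.nonzero(d>0);W=world('wrist',u,v,d[v,u])
k=(W[:,2]>.105)&(W[:,2]<.15)&(np.hypot(W[:,0]-.564,W[:,1]-.1856)<.03);P=W[k]
if len(P): print(len(P),P.min(0),P.max(0),P.mean(0))
k2=P[:,2]>P[:,2].max()-.006;print('top',cv2.minEnclosingCircle((P[k2,:2]*1000).astype(np.float32)))
E
python3 w.py pics/w1.png
```

```text
1.9167 [0.5633 0.1865 0.2329] 0.5995350549286894 [-0.5  0.5  0.6]
1617 [0.55181837 0.17339298 0.10502246] [0.57391716 0.1954655  0.13977051] [0.56007132 0.18551666 0.13179885]
top ((563.1997680664062, 184.23471069335938), 10.989215850830078)
```

Call:
jog_arm:
  targets:
    - [[-0.09, -0.12, 1.5], 0]
    - [[0, 0, 2], 0]
    - [[0, 0, 2], 0]
    - [[0, 0, 2], 0]
    - [[0, 0, 1.5], 0]
    - [[0, 0, 1], 0]
    - [[0, 0, 0.8], 0]
    - [[0, 0, 0], 0]
    - [[0, 0, 0], 0]

```text
clock: 2.72
position: [0.5644, 0.1853, 0.1257]
ee_rot: [0.181, 0.983, 0.0, 0.0]
force: [-0.1, -0.2, -0.0]
opening: 0.597
grip_force: 0.0
```

```bash
python3 - <<'E'
from h import *
im,d=env.read_camera('side');u,v=map(int,project('side',[.564,.185,.1]))
cv2.imwrite('pics/s2.png',cv2.resize(im[v-70:v+70,u-90:u+90],None,fx=4,fy=4))
o=env.get_obs();print(o['position'],o['force'])
E
```

```text
[0.56466984 0.18519629 0.12612298] [-0.32261467  0.48105896  0.67672375]
```

View pics/s2.png

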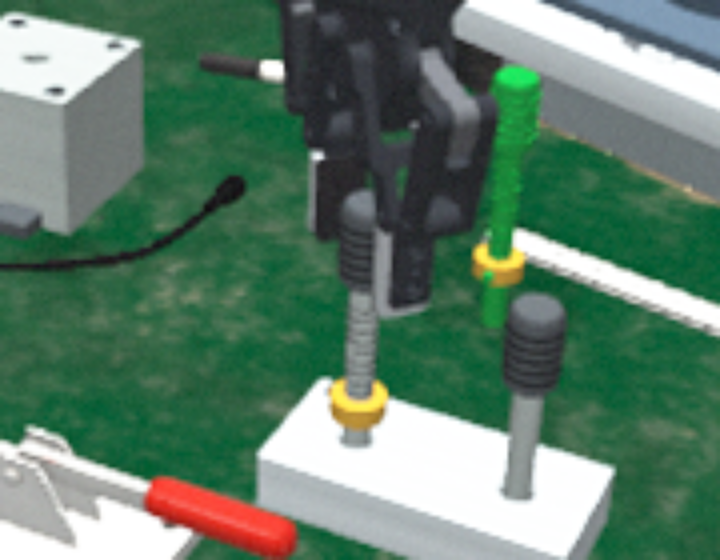

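The jaws straddle the handle at (358,240), the collar is well below at (358,403), and both the pin and the green look-alike are clear. Closing.

Call:
jog_arm:
  targets:
    - [[0, 0, 0], 0]
    - [[0, 0, 0], 0]
    - [[0, 0, 0], 0]
    - [[0, 0, 0], 0]
    - [[0, 0, 0], 0]
    - [[0, 0, 0], 0]
    - [[0, 0, 0], 0]
    - [[0, 0, 0], 0]
  claw: 0
  squeeze: 60

```text
clock: 3.43
position: [0.5647, 0.1844, 0.1262]
ee_rot: [0.182, 0.983, 0.0, 0.001]
force: [-1.3, -0.1, 5.4]
opening: 0.241
grip_force: 58.4
```

Call:
jog_arm:
  targets:
    - [[0, 0, -0.3], 0]
    - [[0, 0, -0.7], 0]
    - [[0, 0, -1], 0]
    - [[0, 0, -1.5], 0]
    - [[0, 0, -2], 0]
    - [[0, 0, -2], 0]
    - [[0, 0, -2], 0]
    - [[0, 0, -1.5], 0]
    - [[0, 0, 0], 0]
    - [[0, 0, 0], 0]
    - [[0, 0, 0], 0]

```text
clock: 4.35
position: [0.5638, 0.1846, 0.2348]
ee_rot: [0.182, 0.983, -0.0, -0.0]
force: [-0.5, 0.3, -2.2]
opening: 0.234
grip_force: 58.7
```

Call:
jog_arm:
  targets:
    - [[-0.3, -1.5, 0], 0]
    - [[-0.5, -3, 0], 0]
    - [[-0.5, -3, 0], 0]
    - [[-0.5, -3, 0], 0]
    - [[-0.5, -3, 0], 0]
    - [[-0.5, -3, 0], 0]
    - [[-0.5, -3, 0], 0]
    - [[-0.5, -3, 0], 0]
    - [[-0.5, -3, 0], 0]
    - [[-0.5, -2, 0], 0]
    - [[-0.2, -1.2, 0], 0]
    - [[0, 0, 0], 0]

```text
clock: 5.35
position: [0.5069, -0.1045, 0.2346]
ee_rot: [0.184, 0.983, -0.001, -0.001]
force: [-0.8, -0.3, -1.9]
opening: 0.239
grip_force: 58.9
```

Call:
jog_arm:
  targets:
    - [[0, 0, 0], 0]
    - [[0, 0, 0], 0]
    - [[0, 0, 0], 0]

```text
clock: 5.6
position: [0.5086, -0.0995, 0.235]
ee_rot: [0.181, 0.984, 0.0, -0.0]
force: [-0.9, -0.2, -1.6]
opening: 0.24
grip_force: 58.9
```

```bash
python3 - <<'E'
from h import *
o=env.get_obs();print(o['clock'],o['position'].round(4),o['force'].round(1))
for n in ['wrist','side','scene']:
    im,d=env.read_camera(n);np.savez('/tmp/p_'+n,im=im,d=d)
    c=env.get_calibration(n);print(n,(-np.array(c['R']).T@c['t']).round(3),c['fx'],project(n,[.505,-.106,.075]))
    if n=='wrist': cv2.imwrite('pics/p_wrist.png',im)
    else:
        u,v=map(int,project(n,[.505,-.106,.1]));cv2.imwrite(f'pics/p_{n}.png',cv2.resize(im[v-60:v+60,u-80:u+80],None,fx=4,fy=4))
E
```

```text
5.6 [ 0.5086 -0.0995  0.235 ] [-0.9 -0.2 -1.6]
wrist [ 0.432 -0.071  0.355] 420.2177649157622 (np.float64(295.8234455498257), np.float64(214.24456877389403))
side [1.007 0.59  0.482] 455.6315012137183 (np.float64(266.66773994112174), np.float64(204.50778341548738))
scene [ 0.013 -0.394  0.852] 529.0016012352507 (np.float64(389.6003302236085), np.float64(282.62791164015294))
```

View pics/p_wrist.png

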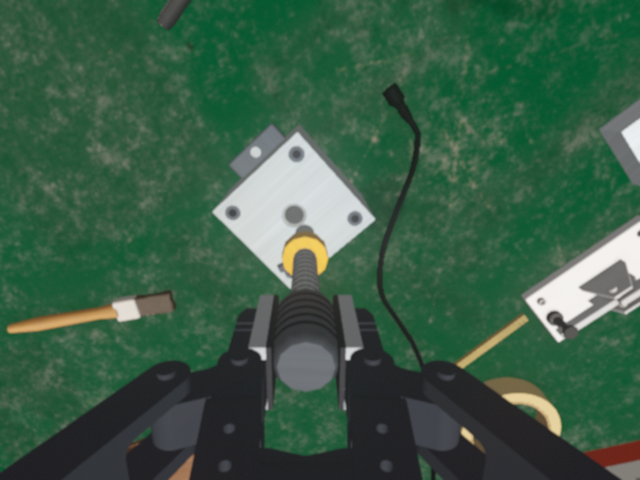

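View pics/p_side.png

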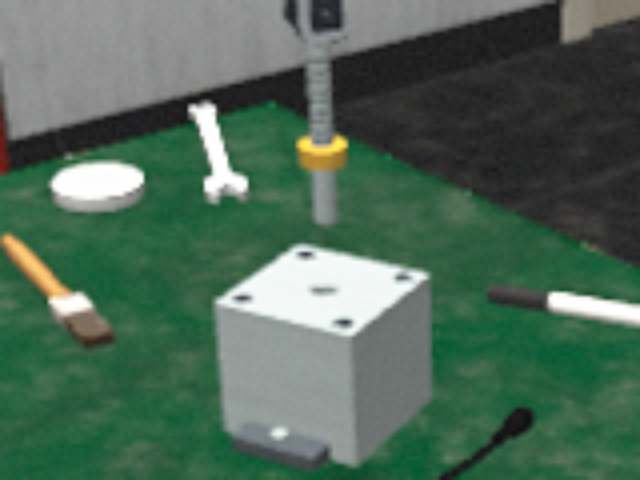

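The wrist view shows the hole at about (294,214), the rod foot near (306,231) and the collar at (305,255). The side view shows the gauge hanging plumb, with the collar low on the rod. Next is the offset between rod axis and hole, computed separately within each camera.

```bash
cat > off.py <<'E'
from h import *
from scipy.optimize import least_squares
def hole(n,im,c0=(.505,-.106)):
    # rectify the block top around the hole at 0.1 mm/px, find dark blob
    N=240;s=.0001
    yy,xx=np.mgrid[:N,:N];X=np.stack([c0[0]+(xx-N/2)*s,c0[1]+(yy-N/2)*s,np.full((N,N),.075)],-1)
    c=env.get_calibration(n);p=X@np.array(c['R']).T+c['t']
    r=cv2.remap(im,(c['fx']*p[...,0]/p[...,2]+c['cx']).astype(np.float32),(c['fy']*p[...,1]/p[...,2]+c['cy']).astype(np.float32),cv2.INTER_LINEAR)
    g=cv2.GaussianBlur(cv2.cvtColor(r,cv2.COLOR_BGR2GRAY),(9,9),0)
    t,b=cv2.threshold(g,0,255,cv2.THRESH_BINARY_INV|cv2.THRESH_OTSU)
    k,l,st,ce=cv2.connectedComponentsWithStats(b)
    i=1+np.argmin(np.hypot(*(ce[1:]-N/2).T)+1e3*(st[1:,4]<2000))
    return np.array([c0[0]+(ce[i,0]-N/2)*s,c0[1]+(ce[i,1]-N/2)*s]),st[i],r
def axis(n,d,tcp,zlo,zhi,r=.006):
    v,u=np.nonzero(d>0);W=world(n,u,v,d[v,u])
    P=W[(W[:,2]>zlo)&(W[:,2]<zhi)&(np.hypot(W[:,0]-tcp[0],W[:,1]-tcp[1])<.02)]
    f=least_squares(lambda p:np.hypot(P[:,0]-p[0],P[:,1]-p[1])-r,tcp[:2],loss='soft_l1',f_scale=.001);return f.x,len(P)
E
python3 - <<'E'
from off import *
tcp=env.get_obs()['position'];zf=tcp[2]-.12
for n in ['wrist','side','scene']:
    z=np.load(f'/tmp/p_{n}.npz');h,st,r=hole(n,z['im']);print(n,'hole',h.round(4),st)
    cv2.imwrite(f'/tmp/r_{n}.png',r)
    for lo,hi in [(.003,.023),(.05,.09)]: print('  rod',axis(n,z['d'],tcp,zf+lo,zf+hi))
cv2.imwrite('pics/rect.png',np.hstack([cv2.imread(f'/tmp/r_{n}.png') for n in ['wrist','side','scene']]))
E
```

```text
wrist hole [ 0.5048 -0.1078] [   47    33   142   140 15515]
  rod (array([ 0.50741401, -0.10096415]), 94)
  rod (array([ 0.50744995, -0.10056782]), 871)
side hole [ 0.5075 -0.1039] [   78    71   129   132 12011]
  rod (array([ 0.50735102, -0.09822707]), 53)
  rod (array([ 0.50734407, -0.09768467]), 124)
scene hole [ 0.5057 -0.1066] [   60    49   137   133 14140]
  rod (array([ 0.50819343, -0.09836044]), 47)
  rod (array([ 0.50836374, -0.09829492]), 109)
```

View pics/rect.png

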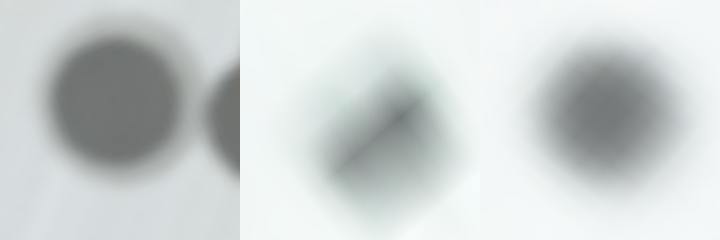

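In the rectified wrist crop the hole is a crisp 13–14 mm disc. The side crop is biased by the hole wall, so I trust wrist and scene. Shifting about (-2.5,-7) mm, then re-checking.

Call:
jog_arm:
  targets:
    - [[0, -0.3, -0.3], 0]
    - [[0, -0.44, -0.2], 0]
    - [[0, 0, 0], 0]
    - [[0, 0, 0], 0]
    - [[0, 0, 0], 0]
    - [[0, 0, 0], 0]

```text
clock: 6.25
position: [0.5057, -0.1081, 0.2403]
ee_rot: [0.182, 0.983, 0.0, 0.0]
force: [-0.8, -0.2, -2.0]
opening: 0.239
grip_force: 58.9
```

```bash
cat > m.py <<'E'
from off import *
o=env.get_obs();tcp=o['position'];zf=tcp[2]-.12;print(o['clock'],tcp.round(4),o['ee_rot'].round(4),o['force'].round(1))
for n in ['wrist','scene']:
    H=[];A=[];B=[]
    for i in range(3):
        im,d=env.read_camera(n);h,st,r=hole(n,im);H.append(h);A.append(axis(n,d,tcp,zf+.003,zf+.023)[0]);B.append(axis(n,d,tcp,zf+.05,zf+.09)[0])
    print(n,'hole',np.mean(H,0).round(4),st,'low',np.mean(A,0).round(4),'high',np.mean(B,0).round(4),'diff',(np.mean(H,0)-np.mean(A,0)).round(4))
    cv2.imwrite(f'pics/m_{n}.png',im);np.savez('/tmp/m_'+n,im=im,d=d);cv2.imwrite(f'pics/mr_{n}.png',r)
E
python3 m.py
```

```text
6.25 [ 0.5057 -0.1081  0.2403] [0.1819 0.9833 0.     0.    ] [-0.8 -0.2 -2. ]
wrist hole [ 0.5047 -0.1072] [   47    39   142   140 15511] low [ 0.5046 -0.1089] high [ 0.5046 -0.1085] diff [0.0002 0.0017]
scene hole [ 0.5057 -0.1066] [   60    49   136   133 14089] low [ 0.5054 -0.1067] high [ 0.5054 -0.1066] diff [0.0004 0.0001]
```

```bash
python3 - <<'E'
from off import *
z=np.load('/tmp/m_wrist.npz');im,d=z['im'],z['d'];tcp=env.get_obs()['position']
v,u=np.nonzero(d>0);W=world('wrist',u,v,d[v,u])
zf=tcp[2]-.12
k=(np.hypot(W[:,0]-.505,W[:,1]+.108)<.02)&(W[:,2]>.1)
for r in sorted(set(v[k])):
    q=k&(v==r); 
    if r%3==0: 
        zz=np.median(W[q,2]);print(r,u[q].min(),u[q].max(),(u[q].min()+u[q].max())/2,'z',zz.round(3),'pred tcp col',round(project('wrist',[tcp[0],tcp[1],zz])[0],1))
print('hole px',project('wrist',[.5047,-.1072,.075]),'tcp at face',project('wrist',[tcp[0],tcp[1],.075]))
u0,v0=map(int,project('wrist',[.505,-.108,.09]))
cv2.imwrite('pics/mw.png',cv2.resize(im[v0-50:v0+70,u0-80:u0+80],None,fx=5,fy=5,interpolation=cv2.INTER_CUBIC))
E
```

```text
225 302 307 304.5 z 0.122 pred tcp col 306.3
228 297 311 304.0 z 0.127 pred tcp col 306.4
231 296 313 304.5 z 0.133 pred tcp col 306.4
234 293 316 304.5 z 0.155 pred tcp col 306.4
237 290 319 304.5 z 0.159 pred tcp col 306.5
240 287 322 304.5 z 0.161 pred tcp col 306.5
243 285 324 304.5 z 0.161 pred tcp col 306.5
246 284 325 304.5 z 0.161 pred tcp col 306.5
249 283 326 304.5 z 0.162 pred tcp col 306.5
252 282 327 304.5 z 0.162 pred tcp col 306.5
255 282 327 304.5 z 0.162 pred tcp col 306.5
258 282 328 305.0 z 0.164 pred tcp col 306.5
261 283 327 305.0 z 0.17 pred tcp col 306.5
264 279 326 302.5 z 0.171 pred tcp col 306.5
267 277 325 301.0 z 0.174 pred tcp col 306.5
270 279 323 301.0 z 0.182 pred tcp col 306.6
273 281 320 300.5 z 0.191 pred tcp col 306.6
276 292 318 305.0 z 0.194 pred tcp col 306.6
279 292 318 305.0 z 0.197 pred tcp col 306.6
282 292 318 305.0 z 0.201 pred tcp col 306.6
285 292 318 305.0 z 0.203 pred tcp col 306.7
288 291 318 304.5 z 0.206 pred tcp col 306.7
291 291 319 305.0 z 0.219 pred tcp col 306.7
294 288 322 305.0 z 0.222 pred tcp col 306.8
297 260 351 305.5 z 0
[... 2168 characters left out ...]
p col 307.6
444 248 369 308.5 z 0.296 pred tcp col 307.7
447 249 367 308.0 z 0.297 pred tcp col 307.7
450 247 366 306.5 z 0.292 pred tcp col 307.6
453 245 364 304.5 z 0.292 pred tcp col 307.6
456 247 367 307.0 z 0.293 pred tcp col 307.6
459 250 371 310.5 z 0.294 pred tcp col 307.6
462 244 371 307.5 z 0.295 pred tcp col 307.6
465 245 371 308.0 z 0.296 pred tcp col 307.7
468 238 373 305.5 z 0.297 pred tcp col 307.7
471 242 371 306.5 z 0.297 pred tcp col 307.7
474 241 371 306.0 z 0.298 pred tcp col 307.7
477 240 375 307.5 z 0.299 pred tcp col 307.7
hole px (np.float64(306.91113337932455), np.float64(211.97636928364022)) tcp at face (np.float64(306.2432812750501), np.float64(213.66443240002997))
```

View pics/mw.png

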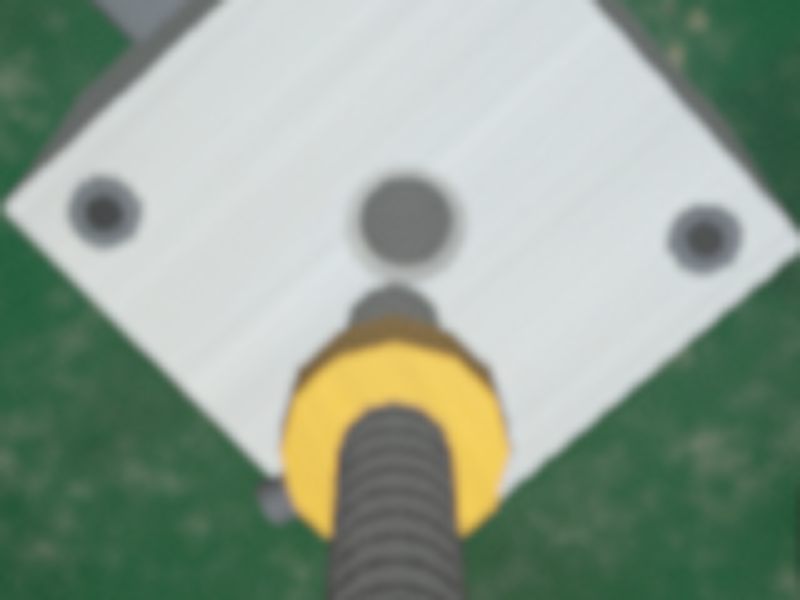

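The wrist crop shows the hole at (407,222) and the foot centre near (395,310). Laterally the rod is about 1.6 mm short in tool +y. Correcting and coming closer.

Call:
jog_arm:
  targets:
    - [[0, 0.15, 0.5], 0]
    - [[0, 0, 1], 0]
    - [[0, 0, 1], 0]
    - [[0, 0, 0], 0]
    - [[0, 0, 0], 0]
    - [[0, 0, 0], 0]

```text
clock: 7.05
position: [0.5064, -0.1067, 0.2155]
ee_rot: [0.182, 0.983, -0.0, 0.0]
force: [-0.4, -0.3, -2.2]
opening: 0.235
grip_force: 58.9
```

```bash
python3 - <<'E'
from off import *
o=env.get_obs();tcp=o['position'];zf=tcp[2]-.12;print(o['clock'],tcp.round(4),o['force'].round(1))
for n in ['wrist','side','scene']:
    im,d=env.read_camera(n);np.savez('/tmp/q_'+n,im=im,d=d)
    for lo,hi in [(.003,.023),(.05,.09)]: print(n,'rod',axis(n,d,tcp,zf+lo,zf+hi))
    h,st,r=hole(n,im);print(' hole',h.round(4),st)
    if n=='wrist':
        v,u=np.nonzero(d>0);W=world('wrist',u,v,d[v,u]);k=(np.hypot(W[:,0]-.505,W[:,1]+.107)<.02)&(W[:,2]>.088)
        for a in sorted(set(v[k]))[:14]:
            q=k&(v==a);print(a,u[q].min(),u[q].max(),np.median(W[q,2]).round(3))
        u0,v0=map(int,project('wrist',[.505,-.107,.09]));A=cv2.resize(im[v0-50:v0+50,u0-50:u0+50],(400,400),interpolation=cv2.INTER_CUBIC)
    if n=='scene':
        u0,v0=map(int,project('scene',[.505,-.107,.09]));B=cv2.resize(im[v0-25:v0+25,u0-25:u0+25],(400,400),interpolation=cv2.INTER_CUBIC)
cv2.imwrite('pics/q.png',np.hstack([A,B]))
E
```

```text
7.05 [ 0.5064 -0.1067  0.2155] [-0.4 -0.3 -2.2]
wrist rod (array([ 0.50548566, -0.10759333]), 92)
wrist rod (array([ 0.50544963, -0.10718923]), 865)
 hole [ 0.5072 -0.1082] [   49     0   191   178 21834]
225 302 307 0.098
226 299 309 0.1
227 298 310 0.101
228 297 311 0.103
229 296 313 0.104
230 296 313 0.106
231 296 313 0.108
232 295 313 0.127
233 295 314 0.129
234 293 316 0.131
235 292 317 0.132
236 291 318 0.134
237 290 319 0.135
238 289 320 0.136
side rod (array([ 0.50520731, -0.1053694 ]), 49)
side rod (array([ 0.50539508, -0.10519408]), 118)
 hole [ 0.5074 -0.1039] [   77    72   129   132 12015]
scene rod (array([ 0.50624198, -0.1055396 ]), 48)
scene rod (array([ 0.50643713, -0.10519387]), 105)
 hole [ 0.5058 -0.1065] [   61    49   134   132 13866]
```

View pics/q.png

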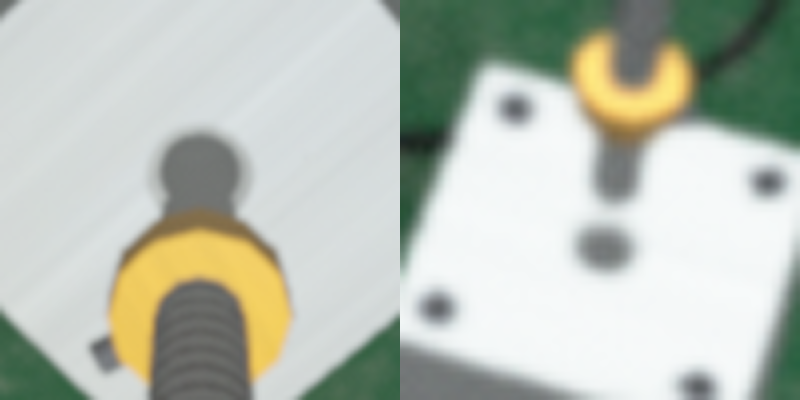

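Wrist: hole at (201,170), rod at x≈199. Scene: the rod line extrapolates onto the hole at (605,248). Both lateral directions are aligned. The saved wrist depth may also hint at the hole's depth.

```bash
python3 - <<'E'
from off import *
# wrist pose differs from when saved: use only depth, ray geometry via mount pose (orientation same); report height below face along optical axis
for f in ['p_wrist','m_wrist','q_wrist']:
    d=np.load(f'/tmp/{f}.npz')['d']
    for (u,v) in [(294,214)] if f[0]=='p' else ([(307,212)] if f[0]=='m' else [(306,222)]):
        print(f);print((d[v-12:v+9:2,u-12:u+14:3]*1000).round(0).astype(int))
R=np.array(env.get_calibration('wrist')['R']);print(R.round(3))
E
```

```text
p_wrist
[[288 290 288 288 290 288 288 289 289]
 [290 289 289 290 290 288 289 290 290]
 [290 289 291 339 342 344 290 289 290]
 [290 290 327 333 337 337 332 291 290]
 [291 292 322 327 331 332 327 293 292]
 [292 303 316 324 326 325 321 310 289]
 [292 302 313 318 320 319 316 303 291]
 [293 298 308 314 316 314 310 299 293]
 [292 295 305 309 310 310 305 295 292]
 [294 295 300 304 306 305 300 295 293]
 [293 294 295 299 302 300 296 293 294]]
m_wrist
[[294 294 292 294 294 293 295 295 294]
 [294 295 295 296 296 294 294 294 295]
 [294 293 296 347 349 344 296 295 295]
 [295 297 334 341 342 339 333 296 296]
 [296 296 330 335 334 334 327 297 296]
 [296 311 324 329 329 329 322 305 295]
 [297 308 319 323 323 323 317 301 297]
 [297 304 314 317 318 316 313 300 297]
 [298 299 308 312 314 312 307 300 297]
 [298 300 304 308 308 308 303 299 299]
 [300 299 300 304 304 303 300 298 299]]
q_wrist
[[270 270 270 271 271 269 272 270 270]
 [271 270 272 272 272 271 271 272 271]
 [272 272 315 318 319 315 273 272 271]
 [272 301 310   0 312 310 304 272 271]
 [273 298 304 308 307 306 299 273 272]
 [275 294 300 302 302 300 295 275 273]
 [274 289 296 297 297 296 289 275 272]
 [275 285 291 294 293 292 288 276 274]
 [275 281 250 247 248 250 283 276 273]
 [276 250 245 244 244 246 278 275 275]
 [275 246 241 241 241 243 247 275 273]]
[[ 0.359  0.934 -0.   ]
 [ 0.885 -0.34   0.319]
 [ 0.297 -0.115 -0.948]]
```

Call:
jog_arm:
  targets:
    - [[0.02, 0.02, 0.6], 0]
    - [[0, 0, 0.6], 0]
    - [[0, 0, 0.3], 0]
    - [[0, 0, 0.1], 0]
    - [[0, 0, 0], 0]
    - [[0, 0, 0], 0]
    - [[0, 0, 0], 0]

```text
clock: 7.78
position: [0.5062, -0.1065, 0.1994]
ee_rot: [0.182, 0.983, -0.0, 0.0]
force: [-0.1, 0.5, -2.2]
opening: 0.233
grip_force: 58.9
```

The visible hole wall runs without a plateau to about 47 mm, so the floor is deeper than about 45 mm. Starting entry at under 10 mm/s.

Call:
jog_arm:
  targets:
    - [[0, 0, 0.08], 0]
    - [[0, 0, 0.08], 0]
    - [[0, 0, 0.08], 0]
    - [[0, 0, 0.08], 0]
    - [[0, 0, 0.08], 0]
    - [[0, 0, 0.08], 0]
    - [[0, 0, 0.08], 0]
    - [[0, 0, 0.08], 0]
    - [[0, 0, 0.08], 0]
    - [[0, 0, 0], 0]
  squeeze: 35

```text
clock: 8.62
position: [0.506, -0.1065, 0.192]
ee_rot: [0.182, 0.983, -0.0, -0.0]
force: [-0.3, 0.2, -2.1]
opening: 0.235
grip_force: 58.9
```

Call:
jog_arm:
  targets:
    - [[0, 0, 0.08], 0]
    - [[0, 0, 0.08], 0]
    - [[0, 0, 0.08], 0]
    - [[0, 0, 0.08], 0]
    - [[0, 0, 0.08], 0]
    - [[0, 0, 0.08], 0]
    - [[0, 0, 0.08], 0]
    - [[0, 0, 0.08], 0]
    - [[0, 0, 0.08], 0]
    - [[0, 0, 0.08], 0]
    - [[0, 0, 0.08], 0]
    - [[0, 0, 0.08], 0]
  claw: 0
  squeeze: 40

```text
clock: 9.62
position: [0.5061, -0.1064, 0.1824]
ee_rot: [0.182, 0.983, -0.0, -0.0]
force: [-0.5, 0.4, -1.3]
opening: 0.237
grip_force: 58.9
```

Call:
jog_arm:
  targets:
    - [[0, 0, 0.08], 0]
    - [[0, 0, 0.08], 0]
    - [[0, 0, 0.08], 0]
    - [[0, 0, 0.08], 0]
    - [[0, 0, 0.08], 0]
    - [[0, 0, 0.08], 0]
    - [[0, 0, 0.08], 0]
    - [[0, 0, 0.08], 0]
    - [[0, 0, 0.08], 0]
    - [[0, 0, 0.08], 0]
    - [[0, 0, 0.08], 0]
    - [[0, 0, 0.08], 0]

```text
clock: 10.62
position: [0.5061, -0.1065, 0.1728]
ee_rot: [0.182, 0.983, -0.0, -0.0]
force: [0.7, 0.5, -2.2]
opening: 0.238
grip_force: 58.9
```

Call:
jog_arm:
  targets:
    - [[0, 0, 0.08], 0]
    - [[0, 0, 0.08], 0]
    - [[0, 0, 0.08], 0]
    - [[0, 0, 0.08], 0]
    - [[0, 0, 0.08], 0]
    - [[0, 0, 0.08], 0]
    - [[0, 0, 0.08], 0]
    - [[0, 0, 0.08], 0]
    - [[0, 0, 0.08], 0]
    - [[0, 0, 0.08], 0]

```text
clock: 11.45
position: [0.5061, -0.1064, 0.1648]
ee_rot: [0.182, 0.983, -0.0, 0.0]
force: [-0.0, -0.8, -1.9]
opening: 0.236
grip_force: 58.9
```

Call:
jog_arm:
  targets:
    - [[0, 0, 0.06], 0]
    - [[0, 0, 0.06], 0]
    - [[0, 0, 0.06], 0]
    - [[0, 0, 0.06], 0]
    - [[0, 0, 0.06], 0]
    - [[0, 0, 0.06], 0]
    - [[0, 0, 0.06], 0]
    - [[0, 0, 0.06], 0]

```text
clock: 12.12
position: [0.5061, -0.1065, 0.1601]
ee_rot: [0.182, 0.983, -0.0, 0.0]
force: [-1.4, 0.2, 1.4]
opening: 0.239
grip_force: 59.2
```

```bash
python3 - <<'E'
from h import *
o=env.get_obs();print(o['clock'],o['position'],o['force'])
im,d=env.read_camera('side');u,v=map(int,project('side',[.505,-.106,.1]))
cv2.imwrite('pics/s3.png',cv2.resize(im[v-50:v+50,u-65:u+65],None,fx=5,fy=5))
E
```

```text
12.1167 [ 0.506112   -0.10652433  0.16010918] [-1.43976247  0.22891748  1.37959259]
```

View pics/s3.png

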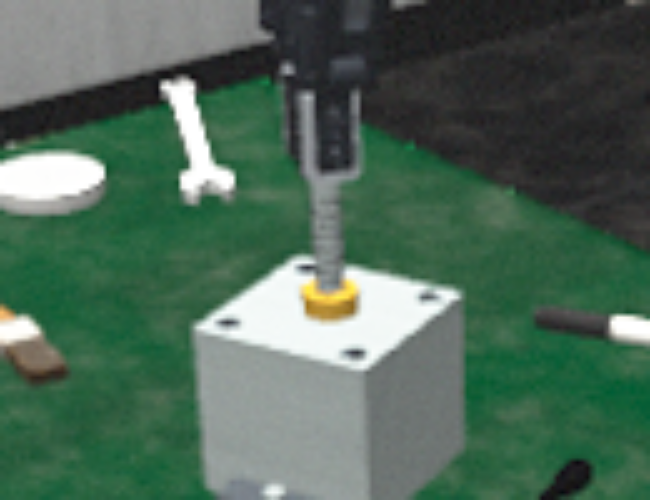

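The collar (330,297) is seated on the block face, the rod is about 35 mm in the hole, and the fingers are well above it. The 3 N rise is the collar drag.

Call:
jog_arm:
  targets:
    - [[0, 0, 0.06], 0]
    - [[0, 0, 0.06], 0]
    - [[0, 0, 0.06], 0]
    - [[0, 0, 0.06], 0]
    - [[0, 0, 0.06], 0]
    - [[0, 0, 0.06], 0]
    - [[0, 0, 0.06], 0]
    - [[0, 0, 0.06], 0]
    - [[0, 0, 0.06], 0]
    - [[0, 0, 0.06], 0]

```text
clock: 13.0
position: [0.5061, -0.1065, 0.154]
ee_rot: [0.182, 0.983, -0.0, -0.0]
force: [0.0, -0.6, 1.6]
opening: 0.238
grip_force: 59.2
```

Call:
jog_arm:
  targets:
    - [[0, 0, 0.05], 0]
    - [[0, 0, 0.05], 0]
    - [[0, 0, 0.05], 0]
    - [[0, 0, 0.05], 0]
    - [[0, 0, 0.04], 0]
    - [[0, 0, 0.03], 0]

```text
clock: 13.5
position: [0.5061, -0.1065, 0.1513]
ee_rot: [0.182, 0.983, -0.0, -0.0]
force: [-0.2, -1.2, 1.6]
opening: 0.236
grip_force: 59.3
```

Call:
jog_arm:
  targets:
    - [[0, 0, 0.03], 0]
    - [[0, 0, 0.03], 0]
    - [[0, 0, 0.03], 0]
    - [[0, 0, 0.03], 0]

```text
clock: 13.83
position: [0.5061, -0.1065, 0.1502]
ee_rot: [0.182, 0.983, -0.0, -0.0]
force: [-0.6, -1.0, 1.3]
opening: 0.237
grip_force: 59.3
```

Call:
jog_arm:
  targets:
    - [[0, 0, 0.03], 0]
    - [[0, 0, 0.03], 0]
    - [[0, 0, 0.03], 0]
    - [[0, 0, 0.03], 0]
    - [[0, 0, 0.03], 0]

```text
clock: 14.25
position: [0.5061, -0.1065, 0.1487]
ee_rot: [0.182, 0.983, -0.0, -0.0]
force: [0.0, -1.1, 2.1]
opening: 0.239
grip_force: 59.3
```

Call:
jog_arm:
  targets:
    - [[0, 0, 0.03], 0]
    - [[0, 0, 0.03], 0]
    - [[0, 0, 0.03], 0]
    - [[0, 0, 0.03], 0]
    - [[0, 0, 0.03], 0]

```text
clock: 14.67
position: [0.5061, -0.1065, 0.1472]
ee_rot: [0.182, 0.983, -0.0, -0.0]
force: [-0.1, -1.1, 1.6]
opening: 0.237
grip_force: 59.3
```

Call:
jog_arm:
  targets:
    - [[0, 0, 0.03], 0]
    - [[0, 0, 0.03], 0]
    - [[0, 0, 0.03], 0]
    - [[0, 0, 0.03], 0]
    - [[0, 0, 0.03], 0]

```text
clock: 15.08
position: [0.5061, -0.1065, 0.1457]
ee_rot: [0.182, 0.983, -0.0, -0.0]
force: [-0.6, -1.6, 0.7]
opening: 0.24
grip_force: 59.3
```

Call:
jog_arm:
  targets:
    - [[0, 0, 0.03], 0]
    - [[0, 0, 0.03], 0]
    - [[0, 0, 0.03], 0]
    - [[0, 0, 0.03], 0]
    - [[0, 0, 0.03], 0]

```text
clock: 15.5
position: [0.5061, -0.1065, 0.1442]
ee_rot: [0.182, 0.983, -0.0, 0.0]
force: [-0.1, -1.2, 1.5]
opening: 0.24
grip_force: 59.3
```

Call:
jog_arm:
  targets:
    - [[0, 0, 0.03], 0]
    - [[0, 0, 0.03], 0]
    - [[0, 0, 0.03], 0]
    - [[0, 0, 0.03], 0]
    - [[0, 0, 0.03], 0]

```text
clock: 15.92
position: [0.5064, -0.1065, 0.1432]
ee_rot: [0.182, 0.983, 0.0, 0.0]
force: [-2.1, -1.0, 12.9]
opening: 0.241
grip_force: 60.6
```

Call:
jog_arm:
  targets:
    - [[0, 0, 0.01], 0]
    - [[0, 0, 0], 0]
    - [[0, 0, 0], 0]

```text
clock: 16.17
position: [0.5064, -0.1065, 0.1433]
ee_rot: [0.182, 0.983, 0.0, 0.001]
force: [-2.2, -1.9, 9.2]
opening: 0.234
grip_force: 60.3
```

Call:
jog_arm:
  targets:
    - [[0, 0, 0.02], 0]
    - [[0, 0, 0.01], 0]
    - [[0, 0, 0], 0]
    - [[0, 0, 0], 0]

```text
clock: 16.5
position: [0.5066, -0.1066, 0.1432]
ee_rot: [0.182, 0.983, 0.0, 0.001]
force: [-1.9, -0.4, 13.6]
opening: 0.242
grip_force: 60.7
```

The rod is on the bottom: force climbs from 9 to 14 N with no further travel, at about 52 mm depth. Easing off slightly and opening.

Call:
jog_arm:
  targets:
    - [[0, 0, -0.02], 0]
    - [[0, 0, -0.02], 0]
    - [[0, 0, 0], 0]
    - [[0, 0, 0], 0]

```text
clock: 16.83
position: [0.5065, -0.1065, 0.1433]
ee_rot: [0.182, 0.983, 0.0, 0.001]
force: [-1.6, -1.2, 9.8]
opening: 0.235
grip_force: 60.1
```

Call:
jog_arm:
  targets:
    - [[0, 0, 0], 0]
    - [[0, 0, 0], 0]
    - [[0, 0, 0], 0]
    - [[0, 0, 0], 0]
    - [[0, 0, 0], 0]
    - [[0, 0, 0], 0]
  claw: 0.6

```text
clock: 17.33
position: [0.5061, -0.1064, 0.1426]
ee_rot: [0.182, 0.983, 0.0, -0.0]
force: [0.0, 0.8, -0.0]
opening: 0.601
grip_force: 0.0
```

```bash
cat > f.py <<'E'
from off import *
import sys
o=env.get_obs();print(o['clock'],o['position'].round(4),o['force'].round(1),o['opening'])
for n in ['scene','side']:
    im,d=env.read_camera(n);v,u=np.nonzero(d>0);W=world(n,u,v,d[v,u])
    k=np.hypot(W[:,0]-.506,W[:,1]+.1065)<.016;h=k&(W[:,2]>.09);print(n,'top z',np.percentile(W[h,2],98).round(4),[axis(n,d,(.506,-.1065),a,b,r)[0].round(4).tolist() for a,b,r in [(.09,.115,.006),(.122,.15,.011)]])
    if n=='side':
        u,v=map(int,project('side',[.505,-.106,.1]));cv2.imwrite(sys.argv[1],cv2.resize(im[v-50:v+50,u-65:u+65],None,fx=5,fy=5))
E
python3 f.py pics/s4.png
```

```text
17.3333 [ 0.5061 -0.1064  0.1426] [ 0.   0.8 -0. ] 0.6005174881634067
scene top z 0.2138 [[0.5061, -0.1046], [0.5061, -0.1043]]
side top z 0.2887 [[0.5051, -0.105], [0.505, -0.1039]]
```

Released. Lifting away straight up.

Call:
jog_arm:
  targets:
    - [[0, 0, -0.5], 0]
    - [[0, 0, -1], 0]
    - [[0, 0, -2], 0]
    - [[0, 0, -2], 0]
    - [[0, 0, -2], 0]
    - [[0, 0, -2], 0]
    - [[0, 0, -2], 0]
    - [[0, 0, -1], 0]
    - [[0, 0, 0], 0]
    - [[0, 0, 0], 0]

```text
clock: 18.27
position: [0.5062, -0.1065, 0.2685]
ee_rot: [0.182, 0.983, 0.0, 0.001]
force: [-0.7, 0.2, -1.0]
opening: 0.599
grip_force: 0.0
```

```bash
python3 f.py pics/s5.png
```

```text
18.2667 [ 0.5062 -0.1065  0.2685] [-0.7  0.2 -1. ] 0.5986617330195639
scene top z 0.3519 [[0.5061, -0.1054], [0.506, -0.1053]]
side top z 0.4105 [[0.505, -0.1049], [0.5049, -0.1057]]
```

View pics/s5.png

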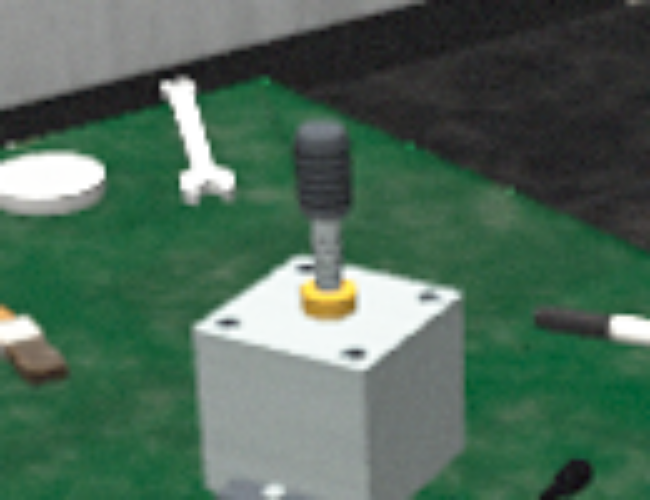

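The gauge stands upright in the hole with its handle at (323,170). The collar sits flat on the block's face at (328,297), and the gripper is well clear. Handing in.

```bash
python3 -c "
from bench import env
print(env.close_job())"
```

```text
the job is handed in; nothing more can be done
None
```

I handed the job in at about 18 s: the gauge stands released on the bottom of the hole, about 52 mm deep, with its collar down on the block's face; the highest force I read was 14 N, and the collar and the plain pin were not touched.

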